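# Mount a roller between the centres of a carving stand

## Task

Mount the round wooden roller (the one with a tapered pin at each end) in the carving stand: lay it in the two V-shaped rests, then slide the tailstock in until both pins sit fully home in the two cups, with no end play left. Let go, and leave the other things on the bench where they are.

Things in the scene. Friction and masses are not known exactly. Their poses are not given: they have to be found in the camera images.
- roller: round light-wood roller lying on the bench: barrel 150 mm long, 26 mm in diameter, plus a tapered pin 14 mm long (11 mm thick narrowing to 7 mm) at each end, 178 mm overall, about 70 g. Origin at its middle, on its axis; x along its axis. Both ends are alike
- stand: carving stand fixed to the bench: dark bed 80 mm wide with bright rails (top 30 mm above the bench), along the stand's y from -225 to +145 mm. Headstock, a grey block 60 mm wide and 110 mm tall, fixed at the +y end, its face at y = 94 mm; tailstock towards -y. Origin on the bench under the middle of the mounted roller's place; z up
- axis_mid (a point): point on the cups' axis, 75 mm above the stand's origin, same axes as the stand: the middle of the mounted roller comes here, its x along this y (either way round). The two black V rests are at y = -48 and +48 mm, each 12 mm long along y, 43 mm wide, tops about 76 mm above the bench; a roller lying in them is on the cups' axis
- head_cup (a point): middle of the bottom of the headstock's steel cup, at y = +89 mm on the axis. The cup is a funnel 11 mm deep, open towards -y, mouth 19 mm, bottom about 13 mm wide, outside 27 mm; a pin's end touches the bottom when home
- tail_cup (a point): middle of the bottom of the tailstock's cup, an equal funnel open towards +y, mouth 11 mm further in +y
- tail_grip (a point): point to grip on the tailstock: black upright fin on its top, 14 mm thick along the stand's y, 40 mm wide along x, from 106 to 148 mm above the bench; this point is in its middle, 133 mm above the bench and 25 mm behind the cup's bottom. The grey block under it is 40 mm long, 56 mm wide, top at 106 mm
- tailstock (a joint): how far the tailstock has slid from fully back towards the headstock (+y of the stand), m: 0 fully back, 0.070 with the roller seated home in both cups, 0.085 its stop when empty. It slides stiffly (about 3 N) and stays where it is left
- square_blank: bystander: uncut square wooden bar without pins, 150 x 28 x 28 mm, lying; origin under its middle, x along it
- clay_figure: bystander: small grey clay figure on a 100 mm square plywood board, 117 mm tall; origin under the board's middle
- brush_mug: bystander: yellow mug, 80 mm wide, 90 mm tall, with brushes standing in it up to 215 mm; origin under its middle
- glue_bottle: bystander: white bottle, 64 mm wide, 150 mm tall; origin under its middle
- jar: bystander: amber glass jar with black lid, 68 mm wide, 75 mm tall; origin under its middle
- spatula: bystander: modelling spatula lying flat, x along it
- brush: bystander: flat brush lying flat, x along it
Not all that is in view belongs to the job. Leave any orange or yellow look-alike of the roller alone.

How it is judged:
At the end, for the whole second after the job is handed in: The roller is at rest on the axis of the cups: its middle within 5 mm sideways and in height and within 7 mm lengthways of the mounted place, its axis within 0.06 rad of the cups' axis, and the tailstock is slid in to 0.064 to 0.076 m (at most 6 mm of end play), so that both pins are in their cups (x of roller in the frame of axis_mid between -0.005 and 0.005 m and y of roller in the frame of axis_mid between -0.007 and 0.007 m and z of roller in the frame of axis_mid between -0.005 and 0.005 m and angle between the x axis of roller and the y axis of axis_mid, either way round below 0.06 rad and value of joint tailstock between 0.064 and 0.076 m and linear speed of roller below 0.01 m/s); the robot touches nothing.
It fails at once if another thing on the bench (square blank, clay figure, mug, bottle, jar, spatula or brush) is moved by more than 30 mm (distance of any of square_blank, clay_figure, brush_mug, glue_bottle, jar, spatula, brush from where it was at the start of the episode above 0.03 m).
It also fails if it takes over 43 s, if anything falls off the work surface, if the arm or the gripper's body presses on something with over 40 N, if the wrist force passes 120 N, or if a joint passes its speed limit or range.

## Robot

A 6-joint arm with a two-finger parallel gripper is mounted at the origin on the work surface. World frame = base frame: x ahead of the robot, y to its left, z up, the work surface at z = 0. Lengths are in m, angles in rad, forces in N, time in s.
With the tool pointing down it reaches from about 0.35 to 0.875 m from the base axis. Payload 4.2 kg.
Tool frame: the origin (TCP) lies midway between the tips of the shut fingers; the grasp point (between the pads) lies behind it (ctrl.pinch_z is the z of the grasp point in the tool frame, in m); z points along the fingers, y is the line along which they close (so a half turn about z gives the same grasp; the last joint's range is limited). The gripper opens to 85 mm and grips with 20 to 120 N. Pads are 22 mm wide; open, the fingers measure 114 mm over their backs; the gripper's body (76 mm by 85 mm) begins 54 mm behind the grasp point. The pads swing forward as they close: fully open they stand 13 mm farther back than shut.
Start: joints at [-0.942, 0.385, 0.008, 0, -1.194, -0.259], TCP at [0.226, -0.583, 0.231] pointing down, gripper open.
Joint ranges: [-3.14, 3.14], [-1.21, 2.06], [-1.07, 1.41], [-3.16, 2.05], [-2.99, -0.16], [-3.1, 3.1]. Speed limits (rad/s): [2.79, 2.79, 3.14, 3.14, 3.14, 3.14].

## Interface

Orientations are given as a unit quaternion [x, y, z, w].
In Python, from station import ctrl, imaging, workorder gives the robot as it stands.
- The arm moves only by the tool carry_out, never from a script. Its arguments are lists of equal length, an entry for each row: "rot": the turn, a rotation vector about the tool's x, y, z in rad, a list of three; "slide": the shift along the tool's x, y, z in mm, a list of three; "gripper": the finger opening in mm, from 0 to 85.4. In form: {"rot": [[ax, ay, az], ...], "slide": [[x, y, z], ...], "gripper": [gripper, ...]}. A call has 1 to 10 rows; each row shifts and turns the commanded pose from where the row before left it, along the tool's axes as they then stand; what a row does not reach is not made up. A row lasts 1/12 s, in which the tool goes at most 41.7 mm and 7.16 degrees, less where a joint would pass 70% of its speed; a pose out of reach is approached as far as the arm can. A call with a gripper value outside its range is refused whole. The fingers move at their own pace and stop on an object; "grip_force" is the grip in N (left out, the last holds). Time passes only in rows, so rows that do not move let the fingers close. It gives the time, the measured TCP pose, the force, the opening and the grip force at its end, in the units of the state.
- ctrl.read_state(): the state, without advancing time (a new reading comes with each control period).
- imaging.grab_frame(name): name is "scene" or "top" or "wrist"; returns (picture, depth): 400x640x3 uint8, red, green, blue; 400x640 float32, m along the optical axis (not along the pixel's ray), 0 where there is no reading.
- imaging.camera_info(name): a dict with "camera_matrix" (3x3 intrinsics, pixels), "extrinsics" (4x4, takes a point from world to camera coordinates). Camera axes: x right, y down, z forward; pixel columns grow to the right and rows downward; lengths in m; the calibration is good to about 2 mm. A picture is of the moment at which its call begins: read the wrist's pose just before it. camera_info takes no time and is no camera call; for the wrist camera it gives the pose at the moment of the call.
- workorder.hand_in(): hands the job in; it is judged then, once.
The state is a dict: "t": time; "joint_pos": joint angles; "joint_velocities": joint speeds; "effort": joint torques, N m; "position": TCP position; "tool_rot": TCP orientation; "ft_force": force on the tool from outside, world axes, zero at the start; "torque": the same for the moment, N m; "gripper_width": finger opening in m; "gripper_force": force on a finger pad.
Only numpy, scipy, OpenCV 4.12 (cv2) and the standard library are available. Lean on these libraries where they do the work, as an engineer would, in place of code of your own. Each camera call takes 0.05 s, during which the arm holds its last target. There are 200 camera calls.

## Working session

There is one attempt and no reset: what is moved stays moved. The work goes in short steps, Python scripts to look and compute and a tool call to move; the robot and the scene stay as the last step left them, time stands still between calls to the robot, and variables do not carry over. Pictures are saved under pics/ and viewed, at most 10 in all, crops included, and the job is handed in when it is done.

Besides the shell and the picture viewer there is one more tool, called after "Call:" by a JSON object that holds its "fn" and its "kwargs". carry_out: Moves the arm, as the interface text tells. Its arguments: {"type":"object","properties":{"rot":{"type":"array"},"slide":{"type":"array"},"gripper":{"type":"array"},"grip_force":{"type":"number"}},"required":["rot","slide","gripper"]}

```bash
mkdir -p pics; ls; cat > h.py <<'E'
import numpy as np, cv2
from station import ctrl, imaging, workorder
from scipy.spatial.transform import Rotation as R
def snap(n):
    info=imaging.camera_info(n); p,d=imaging.grab_frame(n)
    np.savez('last_%s.npz'%n,p=p,d=d,K=info['camera_matrix'],E=info['extrinsics']); return p,d
def cloud(n):
    f=np.load('last_%s.npz'%n); d=f['d'];K=f['K'];E=np.linalg.inv(f['E'])
    v,u=np.indices(d.shape); P=np.stack([(u-K[0][2])/K[0][0]*d,(v-K[1][2])/K[1][1]*d,d],-1)
    W=P@E[:3,:3].T+E[:3,3]; W[d==0]=np.nan; return f['p'],W
E
python3 - <<'E'
from h import *
s=ctrl.read_state(); print(s['t'],s['position'],s['tool_rot'],s['joint_pos'],ctrl.pinch_z)
for n in('top','scene'):
    p,d=snap(n); cv2.imwrite('pics/%s0.png'%n,p[:,:,::-1])
    i=imaging.camera_info(n); print(i)
E
```

```text
pics
0.0 [ 0.22569665 -0.58219697  0.23021343] [-1.83762798e-01  9.82970003e-01  1.06959277e-03 -2.53239558e-04] [-9.42397476e-01  3.85565980e-01  6.61815284e-03 -4.95388640e-04
 -1.19399807e+00 -2.58589698e-01] -0.0187
{'camera_matrix': array([[494.76271981,   0.        , 326.6991613 ],
       [  0.        , 494.76271981, 193.1759931 ],
       [  0.        ,   0.        ,   1.        ]]), 'extrinsics': array([[ 1.20624153e-02, -9.99922682e-01,  3.02132791e-03,
        -6.32426207e-03],
       [-9.78555201e-01, -1.24259141e-02, -2.05609617e-01,
         5.34223218e-01],
       [ 2.05631262e-01, -4.76387541e-04, -9.78629428e-01,
         1.78931633e+00],
       [ 0.00000000e+00,  0.00000000e+00,  0.00000000e+00,
         1.00000000e+00]])}
{'camera_matrix': array([[456.45902184,   0.        , 322.45009702],
       [  0.        , 456.45902184, 187.74364369],
       [  0.        ,   0.        ,   1.        ]]), 'extrinsics': array([[ 0.4495726 ,  0.89312279,  0.01470245, -0.23245165],
       [ 0.77954779, -0.3842598 , -0.49462071, -0.3707398 ],
       [-0.43610746,  0.23382918, -0.86898458,  1.88375567],
       [ 0.        ,  0.        ,  0.        ,  1.        ]])}
```

View pics/top0.png

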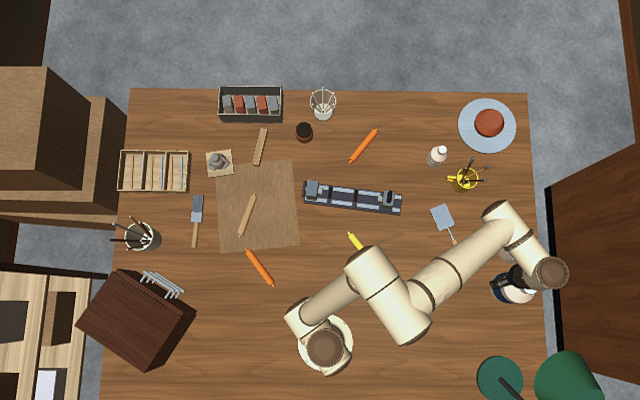

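View pics/scene0.png

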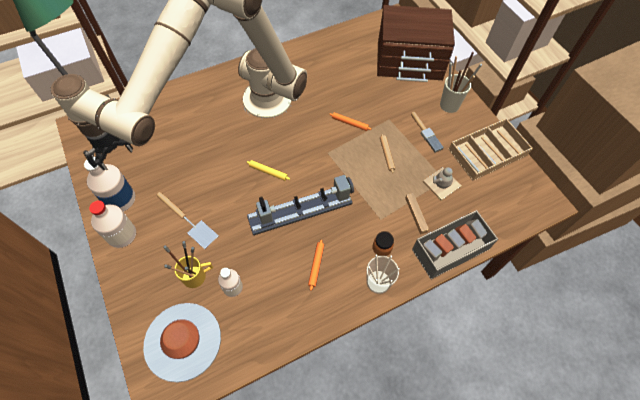

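The pictures show these candidates, at top-view pixels: the light-wood bar with tapered ends on the mat (247,215), the square blank (260,146), orange look-alikes (363,146) and (260,267), and a yellow one (355,243). I choose (247,215). The stand is at (352,197), with its headstock on the left (312,190), towards +y, and its tailstock on the right (388,198).

```bash
python3 - <<'E'
from h import *
p,W=cloud('top')
a=cv2.resize(p[175:255,210:290],(400,400),interpolation=cv2.INTER_CUBIC); b=cv2.resize(p[160:240,295:415],(600,400)[::1],interpolation=cv2.INTER_CUBIC)
cv2.imwrite('pics/crop1.png',cv2.resize(np.hstack([a,b]),(800,320))[:,:,::-1])
# roller
for n,bx in(('top',(185,245,230,265)),('scene',(130,175,375,402))):
    p,W=cloud(n); v0,v1,u0,u1=bx; w=W[v0:v1,u0:u1]; m=(w[...,2]>0.012)&(w[...,2]<0.05)
    q=w[m]; c=q[:,:2].mean(0); U,S,Vt=np.linalg.svd(q[:,:2]-c); t=(q[:,:2]-c)@Vt[0]
    print(n,m.sum(),'c',c,'mid',c+Vt[0]*(t.min()+t.max())/2,'dir',Vt[0],np.ptp(t),'zmax',np.percentile(q[:,2],[5,50,95]))
    print(' mat z',np.nanmedian(w[...,2]))
# stand
for n,bx in(('top',(165,225,295,412)),('scene',(165,240,240,362))):
    p,W=cloud(n); v0,v1,u0,u1=bx; w=W[v0:v1,u0:u1]; 
    m=(w[...,2]>0.02)&(w[...,2]<0.16); q=w[m]; c,sz,ang=cv2.minAreaRect(q[:,:2].astype(np.float32)); print(n,'stand rect',c,sz,ang)
    for lo,hi in((.024,.036),(.068,.08),(.1,.114),(.14,.155)):
        k=q[(q[:,2]>lo)&(q[:,2]<hi)]
        if len(k)>5: print(lo,len(k),cv2.minAreaRect(k[:,:2].astype(np.float32)),np.median(k[:,2]))
E
```

```text
top 274 c [0.45373867 0.30044965] mid [0.46201286 0.29791004] dir [-0.95598312  0.29342167] 0.19244824155537543 zmax [0.01357188 0.02070014 0.02985444]
 mat z -0.00030818433757162644
scene 237 c [0.46585463 0.29980596] mid [0.46432213 0.30026722] dir [ 0.95756646 -0.28821255] 0.17464679271499015 zmax [0.01496445 0.02230928 0.02928302]
 mat z 0.0016059961031492653
top stand rect (0.5211240649223328, -0.09376324713230133) (0.37114524841308594, 0.08008234202861786) 83.49574279785156
0.024 460 ((0.5197349190711975, -0.09693264961242676), (0.35816824436187744, 0.07811751216650009), 83.53054809570312) 0.028984856238053913
0.068 71 ((0.5249046683311462, -0.07175835967063904), (0.3216322958469391, 0.05486983060836792), 83.44857788085938) 0.0745726047181492
0.1 267 ((0.5247676372528076, -0.07536676526069641), (0.33365827798843384, 0.06007905676960945), 82.5404052734375) 0.10694404715549743
0.14 40 ((0.5080702900886536, -0.22059912979602814), (0.014561180956661701, 0.03725068271160126), 89.3686294555664) 0.14606249538919336
scene stand rect (0.4392547607421875, -0.08162441849708557) (0.3725673258304596, 0.2721429169178009) 82.62748718261719
0.024 649 ((0.44383129477500916, -0.08593302965164185), (0.36200323700904846, 0.2619597315788269), 82.62748718261719) 0.029211971152666383
0.068 113 ((0.5354535579681396, -0.07625746726989746), (0.3332858085632324, 0.05528126284480095), 82.86762237548828) 0.07334322740116028
0.1 336 ((0.5348015427589417, -0.07523946464061737), (0.33515802025794983, 0.06001769006252289), 83.45768737792969) 0.10686014932898924
0.14 47 ((0.5155891180038452, -0.2212917059659958), (0.013372017070651054, 0.04032314196228981), 83.35067749023438) 0.1456766008904058
```

View pics/crop1.png

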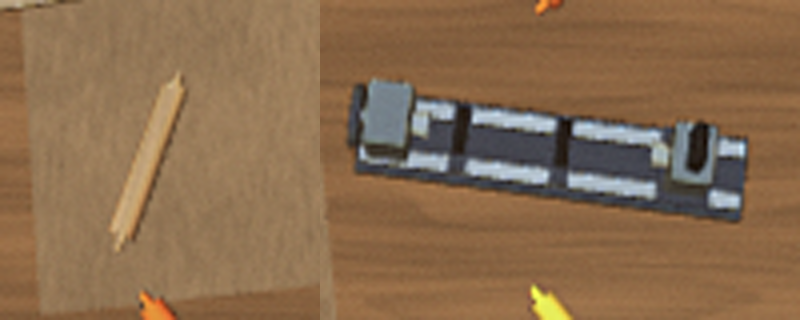

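The crop confirms it: tapered pins at both ends of the mat roller. The stand's headstock is on the left and the tailstock fin on the right. The two cameras' x differ by about 10 mm, so I'll use the wrist camera for close measurement.

```bash
cat >> h.py <<'E'
def pose():
    s=ctrl.read_state(); return np.array(s['position']),R.from_quat(s['tool_rot']),s
def go(target,heading=None):
    """tool-frame slide (mm) to target at present orientation; then remaining turns (deg)"""
    p,r,s=pose(); m=r.as_matrix(); d=m.T@(np.array(target)-p)*1000
    print('t %.2f'%s['t'],'pos',p.round(4),'x-heading',np.degrees(np.arctan2(m[1,0],m[0,0])).round(2),'tilt z',m[:,2].round(4),'F',np.round(s['ft_force'],1),'w',s['gripper_width'])
    print('slide',d.round(1),'rows',np.linalg.norm(d)/41.7)
    if heading is not None:
        h=np.radians(heading); T=np.array([[np.cos(h),np.sin(h),0],[np.sin(h),-np.cos(h),0],[0,0,-1]]).T
        rv=R.from_matrix(m.T@T).as_rotvec(); print('rot',rv.round(4),np.degrees(rv).round(1)); print('slide after turn',(T.T@(np.array(target)-p)*1000).round(1))
E
python3 - <<'E'
from h import *
p,r,s=pose(); E=np.linalg.inv(imaging.camera_info('wrist')['extrinsics']); m=r.as_matrix()
print('cam in tool',m.T@(E[:3,3]-p)); print(m.T@E[:3,:3]); print(imaging.camera_info('wrist')['camera_matrix'])
go([0.50,-0.09,0.36],173.5)
E
```

```text
cam in tool [ 0.06934421  0.00080267 -0.14317967]
[[-1.66345612e-04 -9.61578413e-01 -2.74530377e-01]
 [ 9.99999574e-01  8.92485007e-05 -9.18532133e-04]
 [ 9.07742096e-04 -2.74530413e-01  9.61577989e-01]]
[[289.89388575   0.         321.10378433]
 [  0.         289.89388575 201.50733015]
 [  0.           0.           1.        ]]
t 0.10 pos [ 0.2257 -0.5822  0.2303] x-heading -158.82 tilt z [-8.0e-04  1.9e-03 -1.0e+00] F [-0.5 -0.1 -0.6] w 0.08586125804233125
slide [-433.6  360.2 -129. ] rows 13.866594919696373
rot [ 0.002  -0.0006  0.4831] [ 0.1 -0.  27.7]
slide after turn [-216.8  520.1 -129.7]
```

```bash
python3 - <<'E'
from h import *
go([0.51,-0.08,0.28],173.5)
E
```

```text
t 0.10 pos [ 0.2257 -0.5822  0.2303] x-heading -158.82 tilt z [-8.0e-04  1.9e-03 -1.0e+00] F [-0.5 -0.1 -0.6] w 0.08586125804233125
slide [-446.5  365.7  -49. ] rows 13.890998690370553
rot [ 0.002  -0.0006  0.4831] [ 0.1 -0.  27.7]
slide after turn [-225.6  531.2  -49.7]
```

Call:
{"fn": "carry_out", "kwargs": {"rot": [[0,0,0.12],[0,0,0.12],[0,0,0.12],[0,0,0.123]], "slide": [[0,0,-13],[0,0,-12],[0,0,-12],[0,0,-12]], "gripper": [85,85,85,85]}}

```text
t: 0.43
position: [0.2258, -0.5824, 0.2802]
tool_rot: [0.06, 0.998, 0.001, -0.0]
ft_force: [0.0, -1.4, 0.1]
gripper_width: 0.0849
gripper_force: 0.0
```

Call:
{"fn": "carry_out", "kwargs": {"rot": [[0,0,0],[0,0,0],[0,0,0],[0,0,0],[0,0,0],[0,0,0],[0,0,0],[0,0,0],[0,0,0],[0,0,0]], "slide": [[-15,36,0],[-15,36,0],[-15,36,0],[-15,36,0],[-15,36,0],[-15,36,0],[-15,36,0],[-15,36,0],[-15,36,0],[-15,36,0]], "gripper": [85,85,85,85,85,85,85,85,85,85]}}

```text
t: 1.27
position: [0.4158, -0.24, 0.2802]
tool_rot: [0.057, 0.998, 0.0, -0.0]
ft_force: [1.7, -0.4, -0.6]
gripper_width: 0.0852
gripper_force: 0.0
```

Call:
{"fn": "carry_out", "kwargs": {"rot": [[0,0,0],[0,0,0],[0,0,0],[0,0,0],[0,0,0],[0,0,0]], "slide": [[-16,38,0],[-16,38,0],[-16,38,0],[-16,38,0],[0,0,0],[0,0,0]], "gripper": [85,85,85,85,85,85]}}

```text
t: 1.77
position: [0.4968, -0.0963, 0.2795]
tool_rot: [0.055, 0.999, 0.0, -0.001]
ft_force: [-0.3, -0.1, -1.1]
gripper_width: 0.085
gripper_force: 0.0
```

```bash
python3 - <<'E'
from h import *
go([0.51,-0.08,0.28],173.5)
p,d=snap('wrist'); cv2.imwrite('pics/w1.png',p[:,:,::-1])
E
```

```text
t 1.77 pos [ 0.4968 -0.0963  0.2795] x-heading 173.73 tilt z [-1.7e-03  1.0e-04 -1.0e+00] F [-0.3 -0.1 -1.1] w 0.08503291542386665
slide [-11.3  17.6  -0.5] rows 0.5024973496734612
rot [-0.0001 -0.0017  0.004 ] [-0.  -0.1  0.2]
slide after turn [-11.3  17.7  -0.5]
```

View pics/w1.png

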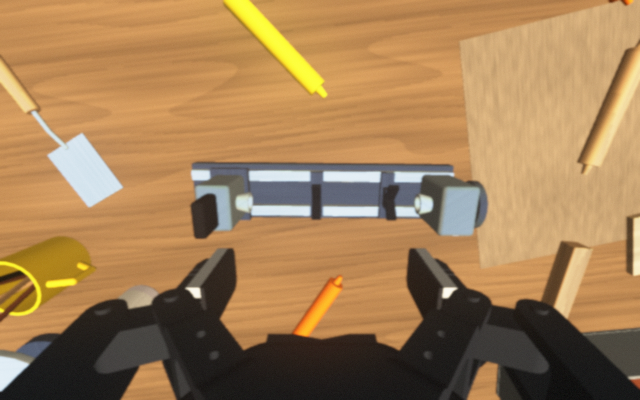

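This shows the whole stand: fin (205,215), rests (317,193) and (392,193), headstock (455,205). The roller's end is at (590,165) on the mat.

```bash
python3 - <<'E'
from h import *
p,W=cloud('wrist'); w=W[150:245,180:495].reshape(-1,3)
def rect(lo,hi,q):
    k=q[(q[:,2]>lo)&(q[:,2]<hi)]; r=cv2.minAreaRect(k[:,:2].astype(np.float32)); print(lo,hi,len(k),np.round(r[0],4),np.round(r[1],4),round(r[2],2),np.median(k[:,2]).round(4)); return k
k=rect(.026,.034,w); k=rect(.1,.115,w); f=rect(.14,.155,w); v=rect(.069,.08,w)
h=k[k[:,1]>0]; rect(.1,.115,h); rect(.1,.115,k[k[:,1]<-.1])
# block top centers, V points in a trial stand frame
for a in (83.0,83.5,84.0):
    y=np.array([np.cos(np.radians(a)),np.sin(np.radians(a))]); x=np.array([y[1],-y[0]])
    print(a,'head x',(h[:,:2]@x).min().round(4),(h[:,:2]@x).max().round(4),'y',np.percentile(h[:,:2]@y,[1,99]).round(4),'fin x',np.ptp(f[:,:2]@x).round(4),np.percentile(f[:,:2]@x,[1,50,99]).round(4),'y',np.percentile(f[:,:2]@y,[1,99]).round(4))
vv=v[(v[:,1]<0.04)&(v[:,1]>-0.14)]; print(np.round(vv[::max(1,len(vv)//15)],3))
# roller visible part
w=W[30:180,570:640].reshape(-1,3); k=w[(w[:,2]>.012)&(w[:,2]<.04)]; c=k[:,:2].mean(0); V=np.linalg.svd(k[:,:2]-c,full_matrices=False)[2]; t=(k[:,:2]-c)@V[0]; print('roller',c,V[0],'ends',c+V[0]*t.min(),c+V[0]*t.max())
E
```

```text
0.026 0.034 3203 [ 0.5274 -0.0979] [0.3585 0.0686] 82.42 0.0305
0.1 0.115 3177 [ 0.531  -0.0751] [0.3341 0.0602] 83.58 0.1091
0.14 0.155 577 [ 0.512  -0.2213] [0.0136 0.039 ] 82.11 0.1479
0.069 0.08 753 [ 0.5298 -0.0751] [0.3322 0.0578] 83.61 0.074
0.1 0.115 2220 [0.5466 0.0629] [0.0564 0.0602] 83.39 0.11
0.1 0.115 957 [ 0.5119 -0.2214] [0.0392 0.0548] 83.49 0.1061
83.0 head x 0.5047 0.5651 y [0.1014 0.156 ] fin x 0.0391 [0.516  0.5335 0.554 ] y [-0.1636 -0.1507]
83.5 head x 0.5058 0.566 y [0.0967 0.1512] fin x 0.0392 [0.5146 0.5322 0.5526] y [-0.1683 -0.1553]
84.0 head x 0.5067 0.5669 y [0.092  0.1465] fin x 0.0392 [0.5132 0.5308 0.5512] y [-0.1729 -0.1599]
[[ 0.516  0.04   0.069]
 [ 0.515 -0.01   0.073]
 [ 0.507 -0.107  0.074]
 [ 0.519 -0.013  0.072]
 [ 0.52  -0.003  0.076]
 [ 0.513 -0.103  0.07 ]
 [ 0.525 -0.003  0.071]
 [ 0.533  0.037  0.072]
 [ 0.537 -0.109  0.069]
 [ 0.54  -0.111  0.071]
 [ 0.552 -0.017  0.07 ]
 [ 0.559  0.034  0.071]
 [ 0.545 -0.102  0.075]
 [ 0.561  0.033  0.075]
 [ 0.558 -0.017  0.075]]
roller [0.46028715 0.29534923] [ 0.96275768 -0.27036578] ends [0.37626496 0.31894471] [0.54222305 0.27233964]
```

```bash
python3 - <<'E'
from h import *
go([0.47,0.295,0.23],163.7)
E
```

```text
t 1.82 pos [ 0.4962 -0.0975  0.2797] x-heading 173.61 tilt z [-0.0016 -0.     -1.    ] F [-0.6  0.1  0.3] w 0.08459770843525276
slide [ 69.7 387.1  49.7] rows 9.508293493637005
rot [-0.0004 -0.0016  0.173 ] [-0.  -0.1  9.9]
slide after turn [135.3 369.4  49.7]
```

Call:
{"fn": "carry_out", "kwargs": {"rot": [[0,0,0.087],[0,0,0.086],[0,0,0],[0,0,0],[0,0,0],[0,0,0],[0,0,0],[0,0,0],[0,0,0],[0,0,0]], "slide": [[0,0,0],[0,0,0],[13,35,0],[13,36,0],[13,37,0],[13,37,0],[14,37,0],[14,37,0],[14,37,0],[14,37,13]], "gripper": [85,85,85,85,85,85,85,85,85,85]}}

```text
t: 2.65
position: [0.4765, 0.2141, 0.27]
tool_rot: [0.144, 0.99, 0.002, 0.002]
ft_force: [1.2, -0.2, 0.6]
gripper_width: 0.0848
gripper_force: 0.0
```

Call:
{"fn": "carry_out", "kwargs": {"rot": [[0,0,0],[0,0,0],[0,0,0],[0,0,0]], "slide": [[13,37,18],[14,37,18],[0,0,0],[0,0,0]], "gripper": [60,60,60,60]}}

```text
t: 2.98
position: [0.4702, 0.2887, 0.231]
tool_rot: [0.142, 0.99, -0.002, -0.001]
ft_force: [-0.1, -0.5, 1.0]
gripper_width: 0.0602
gripper_force: 0.0
```

```bash
python3 - <<'E'
from h import *
p,d=snap('wrist'); cv2.imwrite('pics/w2.png',p[:,:,::-1])
p,W=cloud('wrist'); go([0.461,0.298,0.1],163.7)
w=W.reshape(-1,3); k=w[(w[:,2]>.014)&(w[:,2]<.03)&(abs(w[:,0]-.46)<.12)&(abs(w[:,1]-.298)<.06)]
c=k[:,:2].mean(0); V=np.linalg.svd(k[:,:2]-c,full_matrices=False)[2]; q=(k[:,:2]-c)@V.T; print(len(k),c,V[0],np.degrees(np.arctan2(V[0,1],V[0,0])),'len',np.ptp(q[:,0]),'wid',np.ptp(q[:,1]),'mid',c+V.T@((q.max(0)+q.min(0))/2), k[:,2].max())
E
```

```text
t 3.03 pos [0.4707 0.288  0.2321] x-heading 163.57 tilt z [-0.0011 -0.0016 -1.    ] F [ 0.1 -0.1  0.2] w 0.06020593099272803
slide [ 12.1   7.1 132.1] rows 3.18639855045975
rot [-0.0018 -0.0006 -0.0023] [-0.1 -0.  -0.1]
slide after turn [ 12.2   6.9 132.1]
2651 [0.45323319 0.30406522] [ 0.95575216 -0.29417309] -17.107958954163234 len 0.17706927135801453 wid 0.025491580761871305 mid [0.45893382 0.30257645] 0.028930231331949885
```

View pics/w2.png

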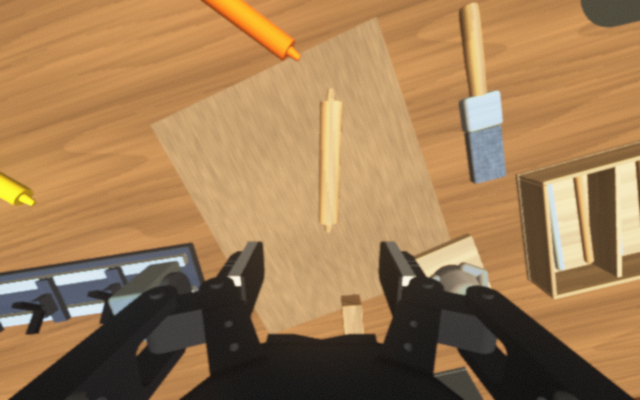

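The roller is between u 320–342 and v 88–232, with both pins visible and nothing near it. I measured 177 mm long and 25.5 mm wide, which matches the description.

```bash
python3 - <<'E'
from h import *
go([0.459,0.3025,0.06],162.9)
E
```

```text
t 3.03 pos [0.4707 0.288  0.2321] x-heading 163.57 tilt z [-0.0011 -0.0016 -1.    ] F [ 0.1 -0.1  0.2] w 0.06020593099272803
slide [ 15.3  10.9 172.1] rows 4.152175042207565
rot [-0.0018 -0.0006  0.0116] [-0.1 -0.   0.7]
slide after turn [ 15.5  10.4 172.1]
```

Call:
{"fn": "carry_out", "kwargs": {"rot": [[0,0,0.012],[0,0,0],[0,0,0],[0,0,0],[0,0,0],[0,0,0],[0,0,0]], "slide": [[0,0,0],[15.5,10.5,20],[0,0,38],[0,0,38],[0,0,38],[0,0,38],[0,0,0]], "gripper": [60,60,60,60,60,60,60]}}

```text
t: 3.62
position: [0.4559, 0.2983, 0.0548]
tool_rot: [0.151, 0.989, -0.005, -0.004]
ft_force: [-0.6, -1.7, -0.1]
gripper_width: 0.0598
gripper_force: 0.0
```

Call:
{"fn": "carry_out", "kwargs": {"rot": [[0,0,0],[0,0,0]], "slide": [[0,0,0],[0,0,0]], "gripper": [50,50]}}

```text
t: 3.78
position: [0.4608, 0.3041, 0.0633]
tool_rot: [0.149, 0.989, 0.002, 0.002]
ft_force: [1.2, 0.1, 1.5]
gripper_width: 0.05
gripper_force: 0.0
```

```bash
python3 - <<'E'
from h import *
go([0.459,0.3025,0.002],162.9)
E
```

```text
t 3.78 pos [0.4608 0.3041 0.0633] x-heading 162.87 tilt z [ 0.0035  0.0028 -1.    ] F [1.2 0.1 1.5] w 0.049977392734691733
slide [ 1.4 -2.3 61.3] rows 1.4717347938941225
rot [ 0.0037  0.0025 -0.0005] [ 0.2  0.1 -0. ]
slide after turn [ 1.3 -2.1 61.3]
```

Call:
{"fn": "carry_out", "kwargs": {"rot": [[0,0,0],[0,0,0],[0,0,0],[0,0,0],[0,0,0],[0,0,0],[0,0,0],[0,0,0]], "slide": [[0,0,14],[0,0,14],[0,0,12],[0,0,8],[0,0,5],[0,0,3],[0,0,0],[0,0,0]], "gripper": [50,50,50,50,50,50,50,50]}}

```text
t: 4.45
position: [0.4595, 0.3041, 0.0056]
tool_rot: [0.148, 0.989, 0.001, 0.001]
ft_force: [-0.2, 0.8, -0.2]
gripper_width: 0.0501
gripper_force: 0.0
```

Call:
{"fn": "carry_out", "kwargs": {"rot": [[0,0,0],[0,0,0],[0,0,0],[0,0,0],[0,0,0],[0,0,0],[0,0,0],[0,0,0]], "slide": [[0,0,0],[0,0,0],[0,0,0],[0,0,0],[0,0,0],[0,0,0],[0,0,0],[0,0,0]], "gripper": [20,20,20,20,20,20,20,20], "grip_force": 40}}

```text
t: 5.12
position: [0.4592, 0.3038, 0.0054]
tool_rot: [0.148, 0.989, 0.0, 0.0]
ft_force: [-1.2, 0.5, 5.9]
gripper_width: 0.0247
gripper_force: 39.3
```

Call:
{"fn": "carry_out", "kwargs": {"rot": [[0,0,0],[0,0,0],[0,0,0],[0,0,0],[0,0,0],[0,0,0],[0,0,0],[0,0,0]], "slide": [[0,0,-10],[0,0,-25],[0,0,-35],[0,0,-40],[0,0,-40],[0,0,-35],[0,0,-15],[0,0,0]], "gripper": [20,20,20,20,20,20,20,20]}}

```text
t: 5.78
position: [0.4607, 0.3052, 0.2101]
tool_rot: [0.148, 0.989, 0.004, 0.003]
ft_force: [1.5, 0.6, -1.4]
gripper_width: 0.024
gripper_force: 39.4
```

```bash
python3 - <<'E'
from h import *
go([0.5304,-0.0699,0.2],263.3)
E
```

```text
t 5.78 pos [0.4607 0.3052 0.2101] x-heading 162.94 tilt z [ 0.0074  0.0074 -0.9999] F [ 1.5  0.6 -1.4] w 0.024032544357323143
slide [-176.7 -338.3    7.8] rows 9.153411977136924
rot [ 0.0024  0.0117 -1.7515] [ 1.000e-01  7.000e-01 -1.004e+02]
slide after turn [ 364.4 -113.    10.1]
```

Call:
{"fn": "carry_out", "kwargs": {"rot": [[0,0,0],[0,0,0],[0,0,0],[0,0,0],[0,0,0],[0,0,0],[0,0,0],[0,0,0],[0,0,0],[0,0,0]], "slide": [[-9,-17,0],[-18,-34,0],[-19,-36,0],[-19,-36,0],[-19,-36,0],[-19,-36,0],[-19,-36,0],[-19,-36,0],[-18,-36,0],[-18,-35,0]], "gripper": [20,20,20,20,20,20,20,20,20,20]}}

```text
t: 6.62
position: [0.5278, -0.0735, 0.2034]
tool_rot: [0.149, 0.989, -0.0, -0.001]
ft_force: [-0.2, 1.5, -0.5]
gripper_width: 0.0247
gripper_force: 39.5
```

Call:
{"fn": "carry_out", "kwargs": {"rot": [[0,0,-0.08],[0,0,-0.12],[0,0,-0.12],[0,0,-0.12],[0,0,-0.12],[0,0,-0.12],[0,0,-0.12],[0,0,-0.12],[0,0,-0.12],[0,0,-0.12]], "slide": [[0,0,0],[0,0,0],[0,0,0],[0,0,0],[0,0,0],[0,0,0],[0,0,0],[0,0,0],[0,0,0],[0,0,0]], "gripper": [20,20,20,20,20,20,20,20,20,20]}}

```text
t: 7.45
position: [0.5278, -0.0714, 0.2031]
tool_rot: [-0.42, 0.907, 0.001, -0.001]
ft_force: [0.0, 0.6, -0.4]
gripper_width: 0.0242
gripper_force: 39.5
```

Call:
{"fn": "carry_out", "kwargs": {"rot": [[0,0,-0.12],[0,0,-0.12],[0,0,-0.12],[0,0,-0.12],[0,0,-0.1],[0,0,0],[0,0,0],[0,0,0],[0,0,0]], "slide": [[0,0,0],[0,0,0],[0,0,0],[0,0,0],[0,0,0],[0,0,0],[0,0,0],[0,0,0],[0,0,0]], "gripper": [20,20,20,20,20,20,20,20,20]}}

```text
t: 8.2
position: [0.5286, -0.0714, 0.2043]
tool_rot: [-0.659, 0.752, 0.0, -0.0]
ft_force: [-0.1, 0.2, -0.3]
gripper_width: 0.0243
gripper_force: 39.5
```

```bash
python3 - <<'E'
from h import *
go([0.5304,-0.0699,0.2],263.3)
p,d=snap('wrist'); p2,d2=snap('scene'); c=cv2.resize(p2[140:260,220:380],(533,400),interpolation=cv2.INTER_CUBIC)
cv2.imwrite('pics/w3.png',cv2.resize(np.hstack([p,c]),(800,273))[:,:,::-1])
p,W=cloud('wrist'); w=W.reshape(-1,3)
k=w[(w[:,2]>.185)&(w[:,2]<.235)]; print(len(k),k.min(0),k.max(0))
for n in ('top','scene'):
  if n=='top': snap(n)
  p,W=cloud(n); w=W.reshape(-1,3); m=(w[:,2]>.185)&(w[:,2]<.23)&(abs(w[:,0]-.53)<.06)&(abs(w[:,1]+.07)<.15); k=w[m]
  print(n,len(k), k[k[:,1]>0][:, :3].mean(0) if len(k) else 0, k[:,1].min(),k[:,1].max())
E
```

```text
t 8.20 pos [ 0.5286 -0.0714  0.2043] x-heading -97.48 tilt z [-8.e-04  0.e+00 -1.e+00] F [-0.1  0.2 -0.3] w 0.0243386319659998
slide [-1.8 -1.6  4.3] rows 0.11719534945105513
rot [ 0.0008 -0.0001 -0.0136] [ 0.  -0.  -0.8]
slide after turn [-1.8 -1.6  4.3]
14262 [ 0.50182356 -0.15936677  0.209001  ] [ 0.55329056 -0.02736015  0.23499661]
top 226 [0.53261925 0.00839831 0.21398699] -0.1577070643868161 0.016847794368063017
scene 332 [0.54296399 0.00705685 0.21616376] -0.15811201442744663 0.01791337768231427
```

View pics/w3.png

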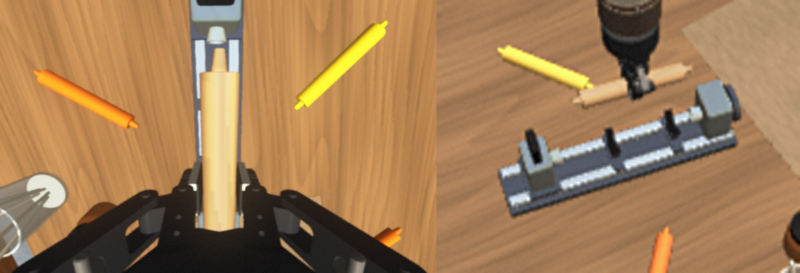

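The roller is held level over the stand. It sits at u≈215 in the wrist half, pin pointing to the tailstock cup. Next I'll check the lateral alignment numerically.

```bash
python3 - <<'E'
from h import *
p,W=cloud('wrist'); 
a=np.radians(83.3); y=np.array([np.cos(a),np.sin(a)]); x=np.array([y[1],-y[0]]); o=np.array([.532,-.056])
S=np.stack([(W[...,:2]-o)@x,(W[...,:2]-o)@y,W[...,2]],-1).reshape(-1,3)
print('TCP in S',(pose()[0][:2]-o)@x,(pose()[0][:2]-o)@y)
k=S[(S[:,2]>.19)&(S[:,2]<.24)&(abs(S[:,0])<.03)&(S[:,1]<-.045)]
for lo in np.arange(-.11,-.04,.01):
    q=k[(k[:,1]>lo)&(k[:,1]<lo+.01)]
    if len(q)>5: print('roller y%.3f'%lo,len(q),'x',q[:,0].min().round(4),q[:,0].max().round(4),'ztop',q[:,2].max().round(4))
print('tip',k[:,1].min())
for nm,lo,hi in(('block',.1,.112),('rail',.027,.034),('cup',.07,.095),('v',.068,.08)):
    q=S[(S[:,2]>lo)&(S[:,2]<hi)&(abs(S[:,0])<.06)&(abs(S[:,1])<.3)]; print(nm,len(q),q[:,0].min().round(4) if len(q) else 0,q[:,0].max().round(4) if len(q) else 0,np.percentile(q[:,1],[1,99]).round(4) if len(q) else 0)
    if nm in('block','rail'):
        for s in(-.19,-.17,-.15,-.13,-.11,-.09):
            r=q[abs(q[:,1]-s)<.006]; 
            if len(r)>10: print('   ',s,r[:,0].min().round(4),r[:,0].max().round(4))
E
```

```text
TCP in S -0.0014018825407954454 -0.015745262901834846
roller y-0.110 176 x -0.0068 0.0006 ztop 0.2174
roller y-0.100 515 x -0.008 0.0089 ztop 0.2238
roller y-0.090 1463 x -0.0154 0.0101 ztop 0.2274
roller y-0.080 1340 x -0.0155 0.0102 ztop 0.2267
roller y-0.070 1281 x -0.0153 0.0104 ztop 0.2267
roller y-0.060 1188 x -0.0148 0.0105 ztop 0.2265
roller y-0.050 576 x -0.0149 0.0105 ztop 0.2268
tip -0.10411751876801545
block 2356 -0.0296 0.0302 [-0.1669  0.1162]
    -0.17 -0.0282 0.0274
    -0.15 -0.0276 0.0274
rail 1698 -0.0359 0.0322 [-0.1428  0.0309]
    -0.13 -0.0317 0.0314
    -0.11 -0.0319 0.0313
    -0.09 0.0274 0.0318
cup 1052 -0.0275 0.0263 [-0.149   0.0928]
v 242 -0.0276 0.0263 [-0.1492  0.0928]
```

Call:
{"fn": "carry_out", "kwargs": {"rot": [[0,0,-0.012],[0,0,0],[0,0,0],[0,0,0],[0,0,0],[0,0,0],[0,0,0],[0,0,0]], "slide": [[0,-2.3,5],[0,0,20],[0,0,25],[0,0,25],[0,0,20],[0,0,10],[0,0,5],[0,0,0]], "gripper": [20,20,20,20,20,20,20,20]}}

```text
t: 9.02
position: [0.5309, -0.0718, 0.0938]
tool_rot: [-0.665, 0.747, 0.0, -0.001]
ft_force: [-0.4, -0.7, 0.0]
gripper_width: 0.0245
gripper_force: 39.5
```

```bash
python3 - <<'E'
from h import *
go([0.5304,-0.0699,0.0665],263.3)
a=np.radians(83.3); y=np.array([np.cos(a),np.sin(a)]); x=np.array([y[1],-y[0]]); o=np.array([.532,-.056]); q=pose()[0][:2]-o; print(q@x,q@y)
E
```

```text
t 9.02 pos [ 0.5309 -0.0718  0.0938] x-heading -96.69 tilt z [-1.7e-03 -4.0e-04 -1.0e+00] F [-0.4 -0.7  0. ] w 0.02447335054341324
slide [-1.9  0.7 27.3] rows 0.6574899238276601
rot [ 0.0016 -0.0006  0.0002] [ 0.1 -0.   0. ]
slide after turn [-1.9  0.7 27.3]
0.0007502475342220035 -0.015854085308968584
```

Call:
{"fn": "carry_out", "kwargs": {"rot": [[0,0,0],[0,0,0],[0,0,0],[0,0,0],[0,0,0],[0,0,0],[0,0,0]], "slide": [[0,0,6],[0,0,6],[0,0,6],[0,0,4],[0,0,3],[0,0,0],[0,0,0]], "gripper": [20,20,20,20,20,20,20]}}

```text
t: 9.6
position: [0.5311, -0.0718, 0.0696]
tool_rot: [-0.665, 0.747, -0.0, -0.0]
ft_force: [0.6, 0.2, -1.0]
gripper_width: 0.0245
gripper_force: 39.5
```

Call:
{"fn": "carry_out", "kwargs": {"rot": [[0,0,0],[0,0,0],[0,0,0],[0,0,0],[0,0,0]], "slide": [[0,0,1],[0,0,1],[0,0,1],[0,0,0],[0,0,0]], "gripper": [20,20,20,20,20]}}

```text
t: 10.02
position: [0.5314, -0.0717, 0.068]
tool_rot: [-0.665, 0.747, -0.0, 0.0]
ft_force: [-2.3, 1.6, 6.9]
gripper_width: 0.0244
gripper_force: 40.3
```

It is touching the rests (6.9 N up), so I release and lift.

Call:
{"fn": "carry_out", "kwargs": {"rot": [[0,0,0],[0,0,0],[0,0,0],[0,0,0],[0,0,0]], "slide": [[0,0,0],[0,0,0],[0,0,0],[0,0,0],[0,0,0]], "gripper": [32,40,48,48,48]}}

```text
t: 10.43
position: [0.5311, -0.0718, 0.0665]
tool_rot: [-0.665, 0.747, 0.0, -0.0]
ft_force: [1.0, -0.5, -0.0]
gripper_width: 0.0477
gripper_force: 0.0
```

Call:
{"fn": "carry_out", "kwargs": {"rot": [[0,0,0],[0,0,0],[0,0,0],[0,0,0],[0,0,0],[0,0,0],[0,0,0],[0,0,0]], "slide": [[0,0,-8],[0,0,-20],[0,0,-30],[0,0,-35],[0,0,-35],[0,0,-20],[0,0,0],[0,0,0]], "gripper": [48,48,48,48,48,48,48,48]}}

```text
t: 11.1
position: [0.5316, -0.0716, 0.2165]
tool_rot: [-0.665, 0.747, -0.001, 0.002]
ft_force: [-0.7, 0.0, -1.1]
gripper_width: 0.0482
gripper_force: 0.0
```

```bash
python3 - <<'E'
from h import *
a=np.radians(83.3); y=np.array([np.cos(a),np.sin(a)]); x=np.array([y[1],-y[0]]); o=np.array([.532,-.056])
t=o-.167*y; go([t[0],t[1],.215],173.3)
p,d=snap('wrist'); p,W=cloud('wrist')
S=np.stack([(W[...,:2]-o)@x,(W[...,:2]-o)@y,W[...,2]],-1).reshape(-1,3)
k=S[(S[:,2]>.07)&(S[:,2]<.095)&(abs(S[:,0])<.02)&(S[:,1]>-.11)&(S[:,1]<.09)]
for lo in np.arange(-.11,.09,.02):
    q=k[(k[:,1]>lo)&(k[:,1]<lo+.02)]
    if len(q)>5: print('roller y%.3f'%lo,len(q),'x',np.percentile(q[:,0],[2,98]).round(4),'ztop',q[:,2].max().round(4))
f=S[(S[:,2]>.14)&(S[:,2]<.155)&(abs(S[:,0])<.04)&(S[:,1]<-.12)]; print('fin',len(f),f.min(0) if len(f) else 0,f.max(0) if len(f) else 0)
E
```

```text
t 11.10 pos [ 0.5316 -0.0716  0.2165] x-heading -96.71 tilt z [ 3.8e-03  8.0e-04 -1.0e+00] F [-0.7  0.  -1.1] w 0.04824582897613401
slide [151.4   1.4   1.3] rows 3.6320684913190155
rot [-0.0018  0.0039  1.5706] [-0.1  0.2 90. ]
slide after turn [   1.4 -151.4    1.5]
roller y-0.110 151 x [-0.0045  0.0048] ztop 0.082
roller y-0.090 612 x [-0.0121  0.0123] ztop 0.0899
roller y-0.070 676 x [-0.018   0.0181] ztop 0.0901
roller y-0.050 650 x [-0.0176  0.0178] ztop 0.09
roller y-0.030 510 x [-0.0119  0.0119] ztop 0.0901
roller y-0.010 481 x [-0.0121  0.0121] ztop 0.0899
roller y0.010 462 x [-0.0124  0.0124] ztop 0.0897
roller y0.030 562 x [-0.0183  0.0188] ztop 0.0899
roller y0.050 248 x [-0.0163  0.0142] ztop 0.0894
roller y0.070 309 x [-0.0111  0.0118] ztop 0.0894
fin 0 0 0
```

Call:
{"fn": "carry_out", "kwargs": {"rot": [[0,0,0.09],[0,0,0.12],[0,0,0.12],[0,0,0.12],[0,0,0.12],[0,0,0.12],[0,0,0.12],[0,0,0.12],[0,0,0.12],[0,0,0.12]], "slide": [[0,0,0],[0,0,0],[0,0,0],[0,0,0],[0,0,0],[0,0,0],[0,0,0],[0,0,0],[0,0,0],[0,0,0]], "gripper": [48,48,48,48,48,48,48,48,48,48]}}

```text
t: 11.98
position: [0.53, -0.0718, 0.2128]
tool_rot: [-0.138, 0.99, 0.0, -0.002]
ft_force: [0.5, -0.3, -0.1]
gripper_width: 0.0481
gripper_force: 0.0
```

Call:
{"fn": "carry_out", "kwargs": {"rot": [[0,0,0.12],[0,0,0.12],[0,0,0.1],[0,0,0.06],[0,0,0],[0,0,0],[0,0,0],[0,0,0],[0,0,0],[0,0,0]], "slide": [[0,0,0],[0,0,0],[0,0,0],[0,0,0],[0.4,-35,0],[0.4,-40,0],[0.3,-40,0],[0.3,-36,0],[0,0,0],[0,0,0]], "gripper": [48,48,48,48,48,48,48,48,48,48]}}

```text
t: 12.82
position: [0.5108, -0.2231, 0.2126]
tool_rot: [0.06, 0.998, 0.0, -0.002]
ft_force: [-0.6, -0.0, -0.3]
gripper_width: 0.0481
gripper_force: 0.0
```

```bash
python3 - <<'E'
from h import *
a=np.radians(83.3); y=np.array([np.cos(a),np.sin(a)]); x=np.array([y[1],-y[0]]); o=np.array([.532,-.056])
p,d=snap('wrist'); p,W=cloud('wrist')
S=np.stack([(W[...,:2]-o)@x,(W[...,:2]-o)@y,W[...,2]],-1).reshape(-1,3)
f=S[(S[:,2]>.14)&(S[:,2]<.152)&(abs(S[:,0])<.04)&(abs(S[:,1]+.167)<.03)]; print('fin',len(f),f.min(0) if len(f) else 0,f.max(0) if len(f) else 0)
b=S[(S[:,2]>.1)&(S[:,2]<.112)&(abs(S[:,0])<.04)&(abs(S[:,1]+.167)<.04)]; print('block',len(b),b.min(0),b.max(0))
c=-.1665 if not len(f) else (f[:,1].min()+f[:,1].max())/2
t=o+c*y; go([t[0],t[1],.118],173.3)
E
```

```text
fin 884 [-0.0201666  -0.1741554   0.14004301] [ 0.01878608 -0.16083475  0.15033177]
block 1742 [-0.02815172 -0.18740385  0.10000777] [ 0.02675064 -0.14735567  0.11146659]
t 12.87 pos [ 0.5112 -0.222   0.213 ] x-heading 173.23 tilt z [-3.4e-03  9.0e-04 -1.0e+00] F [0.3 0.5 0.4] w 0.048389636434259725
slide [-1.7 -0.2 95. ] rows 2.2773617703705744
rot [ 0.0005 -0.0035 -0.0012] [ 0.  -0.2 -0.1]
slide after turn [-1.3 -0.2 95. ]
```

Call:
{"fn": "carry_out", "kwargs": {"rot": [[0,0,0],[0,0,0],[0,0,0],[0,0,0],[0,0,0],[0,0,0],[0,0,0]], "slide": [[-1.5,0,15],[0,0,25],[0,0,25],[0,0,18],[0,0,9],[0,0,3],[0,0,0]], "gripper": [48,48,48,48,48,48,48]}}

```text
t: 13.45
position: [0.5137, -0.221, 0.1192]
tool_rot: [0.057, 0.998, -0.0, -0.001]
ft_force: [-0.3, -0.0, 0.4]
gripper_width: 0.0482
gripper_force: 0.0
```

Call:
{"fn": "carry_out", "kwargs": {"rot": [[0,0,0],[0,0,0],[0,0,0],[0,0,0],[0,0,0],[0,0,0],[0,0,0],[0,0,0]], "slide": [[0,0,0],[0,0,0],[0,0,0],[0,0,0],[0,0,0],[0,0,0],[0,0,0],[0,0,0]], "gripper": [10,10,10,10,10,10,10,10]}}

```text
t: 14.12
position: [0.5145, -0.222, 0.1212]
tool_rot: [0.058, 0.998, -0.0, 0.001]
ft_force: [-0.5, 0.5, 5.9]
gripper_width: 0.0133
gripper_force: 41.7
```

Call:
{"fn": "carry_out", "kwargs": {"rot": [[0,0,0],[0,0,0],[0,0,0],[0,0,0],[0,0,0],[0,0,0],[0,0,0],[0,0,0],[0,0,0],[0,0,0]], "slide": [[0,3,0],[0,5,0],[0,5,0],[0,5,0],[0,5,0],[0,5,0],[0,5,0],[0,5,0],[0,4,0],[0,2,0]], "gripper": [10,10,10,10,10,10,10,10,10,10]}}

```text
t: 14.95
position: [0.5197, -0.1787, 0.1212]
tool_rot: [0.058, 0.998, -0.001, 0.001]
ft_force: [-0.8, -4.1, 4.7]
gripper_width: 0.0132
gripper_force: 41.7
```

```bash
python3 - <<'E'
from h import *
a=np.radians(83.3); y=np.array([np.cos(a),np.sin(a)]); x=np.array([y[1],-y[0]]); o=np.array([.532,-.056])
t=o-.114*y; go([t[0],t[1],.121],173.3); q=pose()[0][:2]-o; print(q@x,q@y)
E
```

```text
t 14.95 pos [ 0.5197 -0.1787  0.1212] x-heading 173.37 tilt z [ 0.0026 -0.0017 -1.    ] F [-0.8 -4.1  4.7] w 0.013229599981903017
slide [2.1 9.3 0.1] rows 0.22936493336920907
rot [-0.0014  0.0028  0.0011] [-0.1  0.2  0.1]
slide after turn [2.1 9.3 0.2]
0.0021274720576693776 -0.12332369717729905
```

Force is 4 N, as expected for sliding. About 9 mm remain.

Call:
{"fn": "carry_out", "kwargs": {"rot": [[0,0,0],[0,0,0],[0,0,0],[0,0,0],[0,0,0]], "slide": [[0,2,0],[0,2,0],[0,2,0],[0,1,0],[0,0,0]], "gripper": [10,10,10,10,10]}}

```text
t: 15.37
position: [0.5205, -0.172, 0.1211]
tool_rot: [0.058, 0.998, -0.001, 0.001]
ft_force: [-1.7, -2.7, 5.9]
gripper_width: 0.0133
gripper_force: 41.8
```

Call:
{"fn": "carry_out", "kwargs": {"rot": [[0,0,0],[0,0,0],[0,0,0]], "slide": [[0,1,0],[0,1,0],[0,0,0]], "gripper": [10,10,10]}}

```text
t: 15.62
position: [0.5205, -0.1716, 0.1211]
tool_rot: [0.058, 0.998, -0.002, 0.001]
ft_force: [0.2, -11.7, 3.1]
gripper_width: 0.0131
gripper_force: 41.6
```

Call:
{"fn": "carry_out", "kwargs": {"rot": [[0,0,0],[0,0,0],[0,0,0]], "slide": [[0,1,0],[0,0,0],[0,0,0]], "gripper": [10,10,10]}}

```text
t: 15.87
position: [0.5206, -0.1715, 0.1212]
tool_rot: [0.058, 0.998, -0.002, 0.001]
ft_force: [-0.8, -13.7, 2.6]
gripper_width: 0.0135
gripper_force: 41.6
```

```bash
cat > chk.py <<'E'
from h import *
a=np.radians(83.3); y=np.array([np.cos(a),np.sin(a)]); x=np.array([y[1],-y[0]]); o=np.array([.532,-.056])
p,d=snap('wrist'); p,W=cloud('wrist')
S=np.stack([(W[...,:2]-o)@x,(W[...,:2]-o)@y,W[...,2]],-1)
k=S.reshape(-1,3)
for lo in np.arange(-.09,.09,.02):
    q=k[(k[:,1]>lo)&(k[:,1]<lo+.02)&(k[:,2]>.072)&(k[:,2]<.095)&(abs(k[:,0])<.02)]
    if len(q)>5: print('roller y%.3f'%lo,len(q),'x',np.percentile(q[:,0],[2,98]).round(4),'ztop',q[:,2].max().round(4))
b=k[(k[:,2]>.084)&(k[:,2]<.095)&(abs(k[:,0])<.008)&(abs(k[:,1])<.2)]; h=np.histogram(b[:,1],np.arange(-.11,.11,.004)); print(dict(zip(h[1].round(3),h[0])))
for nm,l,u in(('fin',.14,.152),('block',.1,.109)):
    f=k[(k[:,2]>l)&(k[:,2]<u)&(abs(k[:,0])<.03)&(abs(k[:,1]+.115)<.04)]; print(nm,len(f),f[:,1].min() if len(f) else 0,f[:,1].max() if len(f) else 0)
f=k[(k[:,2]>.1)&(k[:,2]<.115)&(abs(k[:,0])<.03)&(k[:,1]>.06)&(k[:,1]<.2)]; print('head face',f[:,1].min() if len(f) else 0)
E
echo
```

```text
(no output)
```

The tailstock is firmly stopped. I'll release, lift, back off and look.

Call:
{"fn": "carry_out", "kwargs": {"rot": [[0,0,0],[0,0,0],[0,0,0],[0,0,0],[0,0,0]], "slide": [[0,-1,0],[0,0,0],[0,0,0],[0,0,0],[0,0,0]], "gripper": [20,30,45,45,45]}}

```text
t: 16.28
position: [0.5198, -0.1687, 0.1195]
tool_rot: [0.058, 0.998, 0.0, -0.0]
ft_force: [-0.4, -1.0, -0.4]
gripper_width: 0.045
gripper_force: 0.0
```

Call:
{"fn": "carry_out", "kwargs": {"rot": [[0,0,0],[0,0,0],[0,0,0],[0,0,0],[0,0,0],[0,0,0],[0,0,0],[0,0,0],[0,0,0],[0,0,0]], "slide": [[0,0,-10],[0,0,-25],[0,0,-35],[0,0,-35],[0,0,-35],[0,30,0],[0,40,0],[0,40,0],[0,0,0],[0,0,0]], "gripper": [45,45,45,45,45,45,45,45,45,45]}}

```text
t: 17.12
position: [0.5328, -0.0578, 0.2605]
tool_rot: [0.056, 0.998, 0.0, 0.0]
ft_force: [-0.4, 0.5, 0.5]
gripper_width: 0.0451
gripper_force: 0.0
```

```bash
python3 chk.py; python3 - <<'E'
from h import *
p=np.load('last_wrist.npz')['p']; cv2.imwrite('pics/w5.png',cv2.resize(p[100:300,120:520],(800,400),interpolation=cv2.INTER_CUBIC)[:,:,::-1]); print(pose()[2]['ft_force'])
E
```

```text
roller y-0.090 350 x [-0.0123  0.0111] ztop 0.0899
roller y-0.070 443 x [-0.0188  0.018 ] ztop 0.09
roller y-0.050 456 x [-0.0189  0.0181] ztop 0.0903
roller y-0.030 393 x [-0.0124  0.0108] ztop 0.0901
roller y-0.010 388 x [-0.0123  0.0106] ztop 0.0899
roller y0.010 407 x [-0.0121  0.013 ] ztop 0.0898
roller y0.030 478 x [-0.0182  0.0184] ztop 0.0903
roller y0.050 415 x [-0.0121  0.0145] ztop 0.0895
roller y0.070 332 x [-0.0115  0.0115] ztop 0.0898
{np.float64(-0.11): np.int64(0), np.float64(-0.106): np.int64(0), np.float64(-0.102): np.int64(0), np.float64(-0.098): np.int64(46), np.float64(-0.094): np.int64(29), np.float64(-0.09): np.int64(39), np.float64(-0.086): np.int64(49), np.float64(-0.082): np.int64(37), np.float64(-0.078): np.int64(30), np.float64(-0.074): np.int64(47), np.float64(-0.07): np.int64(51), np.float64(-0.066): np.int64(55), np.float64(-0.062): np.int64(49), np.float64(-0.058): np.int64(53), np.float64(-0.054): np.int64(53), np.float64(-0.05): np.int64(44), np.float64(-0.046): np.int64(56), np.float64(-0.042): np.int64(50), np.float64(-0.038): np.int64(50), np.floa
[... 617 characters left out ...]
64(43), np.float64(0.042): np.int64(54), np.float64(0.046): np.int64(49), np.float64(0.05): np.int64(48), np.float64(0.054): np.int64(54), np.float64(0.058): np.int64(46), np.float64(0.062): np.int64(49), np.float64(0.066): np.int64(49), np.float64(0.07): np.int64(44), np.float64(0.074): np.int64(28), np.float64(0.078): np.int64(43), np.float64(0.082): np.int64(43), np.float64(0.086): np.int64(37), np.float64(0.09): np.int64(52), np.float64(0.094): np.int64(0), np.float64(0.098): np.int64(0), np.float64(0.102): np.int64(0)}
fin 702 -0.12138789920264562 -0.10779538733263391
block 1077 -0.13395888739309011 -0.09496818850770268
head face 0.09201622703878962
[-0.01192396 -0.24897702  1.08726543]
```

View pics/w5.png

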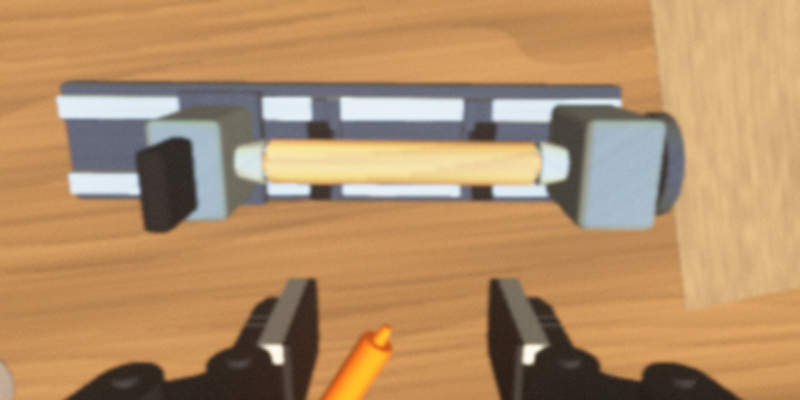

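The roller is seated: both cups, at (250,160) and (553,162), close on the barrel ends with about 3 mm of gap each, as expected. The fin is 207 mm from the headstock face against a nominal 208 mm, and the gripper is clear.

```bash
python3 -c "
from station import workorder
print(workorder.hand_in())"
```

```text
the job is handed in; nothing more can be done
None
```

The roller is mounted in the stand with both pins home in the cups and the tailstock at about 0.071 m; the gripper is clear, no bystander was touched, and the job was handed in at about 17 s (no verdict was returned).

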